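# Butter from the bowl into the covered dish

## Robot

A 6-joint arm with a two-finger parallel gripper is mounted at the origin on the work surface. World frame = base frame: x ahead of the robot, y to its left, z up, the work surface at z = 0. Lengths are in m, angles in rad, forces in N, time in s.
With the tool pointing down it reaches from about 0.25 to 0.725 m from the base axis. Payload 4 kg.
Tool frame: the origin (TCP) lies midway between the tips of the shut fingers; the grasp point (between the pads) lies 19 mm behind it; z points along the fingers, y is the line along which they close (so a half turn about z gives the same grasp; the last joint's range is limited). The gripper opens to 85 mm and grips with 20 to 120 N. Pads are 22 mm wide; open, the fingers measure 114 mm over their backs; the gripper's body (76 mm by 85 mm) begins 54 mm behind the grasp point. The pads swing forward as they close: fully open they stand 13 mm farther back than shut.
Start: joints at [-1.203, 0.241, 0.005, 1.335, 0, 1.571], TCP at [0.18, -0.467, 0.231] pointing down, gripper open.
Joint ranges: [-2.72, 2.72], [-1.05, 1.87], [-1.09, 1.28], [-1.99, 2.15], [-1.42, 1.44], [-3.14, 3.14]. Speed limits (rad/s): [2.79, 2.79, 3.14, 3.14, 3.14, 3.14].

## Interface

Orientations are given as [roll, pitch, yaw] about the fixed x, y, z axes, in that order (R = Rz(yaw) Ry(pitch) Rx(roll)).
In Python, from rig import get_obs, imaging, ctrl, masks_of gives the robot as it stands.
- The arm moves only by the tool drive_tool, never from a script. Its argument "increments" is a list that holds one entry, the list of rows, each a list of 4 numbers: the shift along the tool's x, y, z in m, then the turn about the tool's z in degrees. A call has 1 to 10 rows; each row is the pose to reach, as a shift and turn from the pose commanded when the call began, along the tool's axes at that moment; what a row does not reach only later rows make up. A row lasts 1/8 s, in which the tool goes at most 62.5 mm and 10.7 degrees, less where a joint would pass 70% of its speed; a pose out of reach is approached as far as the arm can. A call with a gripper value outside its range is refused whole. "gripper" is the finger opening in m, from 0 to 0.0854, set as the call begins (left out, the last holds). The fingers move at their own pace and stop on an object; "newtons" is the grip in N (left out, the last holds). Time passes only in rows, so rows that repeat a pose let the fingers close. It gives the time, the measured TCP pose, the force, the opening and the grip force at its end, in the units of the state.
- get_obs(): the state, without advancing time (a new reading comes with each control period).
- imaging.get_image(name): name is "scene" or "top" or "wrist"; returns a dict with "img" (420x560x3 uint8, red, green, blue), "range_z" (420x560 float32, m along the optical axis (not along the pixel's ray), 0 where there is no reading), "fx", "fy", "cx", "cy" (pixels), "k1" (the pictures are not rectified: a ray, as slopes to the right and down, at radius r is drawn at 1 + k1 r^2 times it, then the intrinsics apply), "view" (4x4, takes a point from world to camera coordinates). Camera axes: x right, y down, z forward; pixel columns grow to the right and rows downward; lengths in m; the calibration is good to about 2 mm. A picture is of the moment at which its call begins.
- ctrl.job_done(): hands the job in; it is judged then, once.
Trained networks look in a picture, given as the dict that the camera call returned (one of the last four; its "shot" number tells which), for a name from the list of things; names that differ only in an ending like _2 or _b are one class to them, and where a whole thing is asked for, a point or a joint stands for the part that bears it (a point fixed in the world has none). Each returns a list of dicts, best first, with "confidence" (0 to 1); they miss things now and then, are a little off and sometimes report something else, mostly with a low value. They report only what shows in the picture. A call takes as long as a camera call. They do not tell look-alikes from the thing itself.
- masks_of(picture, thing): "region" (420x560 bool, what is visible of it) and "extent" ([left, top, right, bottom] in pixels, round what is visible of it).
The state is a dict: "time": time; "q": joint angles; "dq": joint speeds; "joint_efforts": joint torques, N m; "eef_pos": TCP position; "ee_rot": TCP orientation; "ft_force": force on the tool from outside, world axes, zero at the start; "moment": the same for the moment, N m; "opening": finger opening in m; "grasp_force": force on a finger pad.
Only numpy, scipy, OpenCV 4.12 (cv2) and the standard library are available. Lean on these libraries where they do the work, as an engineer would, in place of code of your own. Each camera call takes 0.05 s, during which the arm holds its last target. There are 200 camera calls.

## Task

Take the stick of butter (yellow wrapper) out of the steel bowl, leaving the chocolate and the tin in the bowl, and lay it flat in the middle of the butter dish. Then take the white domed lid by its knob and set it down, without dropping it, over the butter, so that it sits level inside the dish's rim. Do not tip or shove the bowl, keep the lid upright, and do not disturb the whisk.

Things in the scene. Friction and masses are not known exactly. Their poses are not given: they have to be found in the camera images.
- bowl: Brushed stainless mixing bowl, open on top, 274 mm across the rim, 224 mm across the foot, 95 mm high, walls 4 mm thick and sloping outwards; its flat inner floor is 4 mm above its underside and about 215 mm across. Loose, 0.6 kg. Origin at the centre of its underside, z up. Butter, chocolate and tin lie on its floor.
- butter: Stick of chilled butter in a yellow wrapper with a white paper band round its middle: rigid block 80 x 38 x 38 mm, about 115 g, lying in the bowl. Origin at the centre of its underside; x along its 80 mm length, y across, z up. The chocolate's side face may be as near as 45 mm.
- butter_center (a point): Centre of the butter stick (19 mm above its underside).
- chocolate: Block of baking chocolate in a dark brown wrapper with a red band, 80 x 38 x 38 mm, the same shape as the butter, lying in the bowl roughly parallel to it, either side. Stays in the bowl. Origin at the centre of its underside, x along its length.
- tin: Small green baking-powder tin with a metal cap, 40 mm across, 48 mm high, upright in the bowl beyond the ends of the two blocks. Stays in the bowl. Origin at the centre of its underside.
- dish: Round blue ceramic butter dish standing on the counter, 170 mm across the rim, 14 mm high; flat inner floor 6 mm above its underside and about 146 mm across; the rim stands 8 mm above that floor. Loose, 0.55 kg. Origin at the centre of its underside, z up.
- lid: White ceramic domed lid of the butter dish, open below, standing upright on the counter beside the dish: 124 mm outside and 114 mm inside diameter, 45 mm of free height inside, dome top 67 mm above its lower edge, then a blue knob. 0.3 kg. Origin at the centre of its lower edge, z up.
- lid_knob (a point): Point on the lid's axis inside its upright blue round knob (26 mm diameter, from 67 to 97 mm above the lid's lower edge), 90 mm above the lower edge: where to grip from above.
- whisk: Whisk with black handle and red silicone wires lying on the counter beyond the dish, 275 mm long, 56 mm high at the cage. Bystander. Origin on the counter near the middle of its length, x towards the cage.
Mind the look-alikes: they are no part of the job. There is more than one size of the tin; the job needs the middle-sized.

How it is judged:
On the way, in this order (a step that is already met when the one before it is completed fails the run):
1. the butter has been lifted clear above the bowl's rim (z of butter_center in the frame of bowl above 0.115 m), for 0.1 s.
2. the butter lies flat in the dish, let go, not yet covered (horizontal distance between butter_center and dish below 0.02 m and z of butter_center in the frame of dish between 0.02 and 0.03 m and angle between butter's own x axis and vertical between 1.47 and 1.67 rad and contact force between butter and the fingers below 0.2 N and horizontal distance between lid and dish above 0.07 m), for 0.2 s.
At the end, for the whole second after the job is handed in: Butter flat (0.1 rad) on the dish's floor, centre within 20 mm of the dish's; lid over it inside the rim, within 16 mm of the dish's centre, lower edge under 2.5 mm above the floor, level within 0.05 rad; dish level on the counter; chocolate and tin in the upright bowl; lid and butter at rest (horizontal distance between butter_center and dish below 0.02 m and z of butter_center in the frame of dish between 0.02 and 0.03 m and angle between butter's own x axis and vertical between 1.47 and 1.67 rad and horizontal distance between lid and dish below 0.016 m and z of lid in the frame of dish below 0.0085 m and angle between each of lid, dish's own z axis and vertical below 0.05 rad and height (world z) of dish below 0.005 m and linear speed of each of lid, butter below 0.02 m/s and horizontal distance between each of chocolate, tin and bowl below 0.125 m and z of each of chocolate, tin in the frame of bowl below 0.08 m and angle between bowl's own z axis and vertical below 0.1 rad); the robot touches nothing.
It fails at once if the chocolate or the tin leaves the bowl (not (horizontal distance between chocolate and bowl below 0.125 m and z of chocolate in the frame of bowl below 0.08 m) or not (horizontal distance between tin and bowl below 0.125 m and z of tin in the frame of bowl below 0.08 m)).
It fails at once if the bowl is tipped by more than 0.3 rad or shoved more than 50 mm (angle between bowl's own z axis and vertical above 0.3 rad or distance of bowl from where it was at the start of the episode above 0.05 m).
It fails at once if the lid is not kept upright (tilted more than 0.7 rad) (angle between lid's own z axis and vertical above 0.7 rad).
It fails at once if the lid is dropped (moves at over 0.35 m/s while the fingers are not holding it) (contact force between lid and the fingers below 0.1 N and linear speed of lid above 0.35 m/s).
It fails at once if the whisk is shoved more than 40 mm (distance of whisk from where it was at the start of the episode above 0.04 m).
It also fails if it takes over 64 s, if anything falls off the work surface, if the arm or the gripper's body presses on something with over 40 N, if the wrist force passes 120 N, or if a joint passes its speed limit or range.

## Working session

There is one attempt and no reset: what is moved stays moved. The work goes in short steps, Python scripts to look and compute and a tool call to move; the robot and the scene stay as the last step left them, time stands still between calls to the robot, and variables do not carry over. Pictures are saved under pics/ and viewed, at most 10 in all, crops included, and the job is handed in when it is done.

Besides the shell and the picture viewer there is one more tool, called after ">>>" as name([rows], argument=value, ...), one row to a line, values as JSON. drive_tool: Moves the arm, as the interface text tells. Its arguments: {"type":"object","properties":{"increments":{"type":"array","items":{"type":"array","items":{"type":"array","items":{"type":"number"}}}},"gripper":{"type":"number"},"newtons":{"type":"number"}},"required":["increments"]}

```bash
mkdir -p pics; cat > h.py <<'E'
import numpy as np, cv2
from rig import get_obs, imaging, ctrl, masks_of
def cloud(p, m):
    v,u=np.nonzero(m & (p["range_z"]>0)); z=p["range_z"][v,u]
    K=np.array([[p["fx"],0,p["cx"]],[0,p["fy"],p["cy"]],[0,0,1.]])
    n=cv2.undistortPoints(np.stack([u,v],1).astype(float).reshape(-1,1,2),K,np.array([p["k1"],0,0,0.]))[:,0]
    # exact model: drawn = (1+k1 r^2)*ray, same as cv2
    c=np.c_[n*z[:,None],z]; T=np.linalg.inv(p["view"])
    return c@T[:3,:3].T+T[:3,3], np.stack([u,v],1)
def save(p,n): cv2.imwrite("pics/"+n+".png",p["img"][...,::-1])
def rect(P,f=0.006):
    top=np.percentile(P[:,2],90); Q=P[P[:,2]>top-f]
    r=cv2.minAreaRect(Q[:,:2].astype(np.float32)*1000); return top,r
E
python3 - <<'E'
from h import *
o=get_obs();print(o["eef_pos"],o["ee_rot"],o["time"])
ps={n:imaging.get_image(n) for n in("scene","top")}
cv2.imwrite("pics/a.png",np.vstack([ps["top"]["img"],])[...,::-1]); save(ps["scene"],"b")
for n in ps:
  for t in("butter","chocolate","tin","bowl","dish","lid","lid_knob","whisk"):
    for d in masks_of(ps[n],t)[:4]:
      P,_=cloud(ps[n],d["region"])
      if len(P)<10: continue
      top,r=rect(P); print(n,t,round(d["confidence"],2),d["extent"],"med",P.mean(0).round(3),"top",top.round(3),[np.round(x,0) for x in r])
E
```

```text
[ 0.17955423 -0.46597249  0.23038565] [-3.13946298e+00  1.64866229e-05  3.67830874e-01] 0.0
scene butter 0.89 [360.8, 230.2, 399.7, 251.3] med [0.531 0.197 0.037] top 0.043 [array([530., 194.]), array([39., 82.]), np.float64(63.0)]
scene chocolate 0.66 [346.5, 204.2, 381.3, 228.6] med [0.481 0.118 0.031] top 0.042 [array([474., 113.]), array([42., 80.]), np.float64(52.0)]
scene tin 0.9 [303.7, 293.2, 332.8, 325.7] med [0.775 0.196 0.045] top 0.062 [array([768., 191.]), array([50., 49.]), np.float64(65.0)]
scene tin 0.57 [333.0, 223.2, 347.4, 244.6] med [0.566 0.106 0.045] top 0.052 [array([562., 102.]), array([38., 37.]), np.float64(56.0)]
scene tin 0.53 [292.6, 279.2, 305.1, 300.1] med [0.739 0.125 0.021] top 0.033 [array([736., 123.]), array([28., 26.]), np.float64(75.0)]
scene bowl 0.62 [316.5, 171.8, 439.2, 273.0] med [0.48  0.15  0.045] top 0.089 [array([501., 154.]), array([274., 272.]), np.float64(40.0)]
scene dish 0.69 [208.3, 148.9, 265.0, 180.5] med [ 0.478 -0.322  0.006] top 0.011 [array([ 479., -319.]), array([167., 164.]), np.float64(6.0)]
scene lid 0.71 [268.8, 157.3, 3
[... 1238 characters left out ...]
0.89 [116.7, 214.4, 254.8, 356.5] med [0.504 0.17  0.029] top 0.086 [array([502., 154.]), array([270., 270.]), np.float64(26.0)]
top dish 0.57 [373.0, 251.3, 449.1, 328.8] med [ 0.478 -0.323  0.007] top 0.012 [array([ 477., -321.]), array([165., 165.]), np.float64(22.0)]
top lid 0.62 [290.6, 269.4, 351.9, 329.7] med [ 0.46  -0.118  0.061] top 0.067 [array([ 462., -119.]), array([94., 95.]), np.float64(73.0)]
top lid_knob 0.56 [290.5, 269.4, 349.6, 329.1] med [ 0.46  -0.117  0.061] top 0.067 [array([ 462., -119.]), array([94., 95.]), np.float64(73.0)]
top whisk 0.74 [281.0, 170.0, 400.9, 196.3] med [ 0.717 -0.177  0.027] top 0.045 [array([ 715., -121.]), array([133.,  52.]), np.float64(82.0)]
```

View pics/a.png

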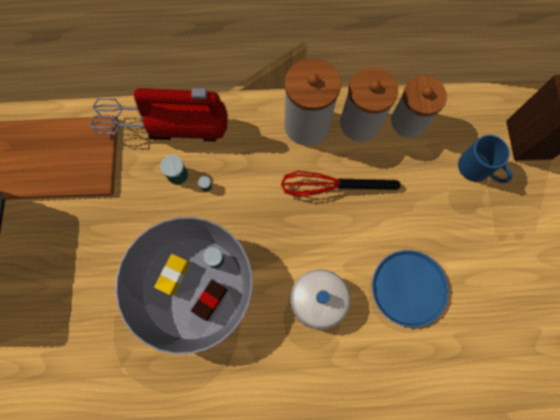

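View pics/b.png

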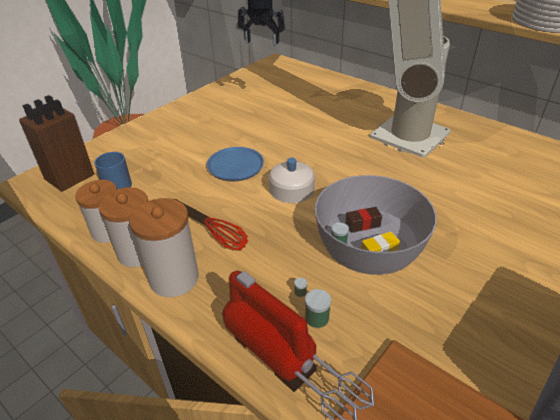

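The pictures show the butter at top pixel (171,274), the chocolate at (209,300) and the tin at (213,257), all in the bowl. The lid is at (320,298), the dish at (410,288) and the whisk at (340,184). The networks agree with this. I'll move above the butter now with yaw 152°.

>>> drive_tool([
  [[0.562,-0.488,0,-65],[0.562,-0.488,0,-65],[0.562,-0.488,0,-65],[0.562,-0.488,0,-131],[0.562,-0.488,0,-131],[0.562,-0.488,0,-131],[0.562,-0.488,0,-131],[0.562,-0.488,0,-131],[0.562,-0.488,0,-131],[0.562,-0.488,0,-131]],
], gripper=0.07)

```text
time: 2.15
eef_pos: [0.4736, 0.0876, 0.2316]
ee_rot: [3.141, 0.001, 2.249]
ft_force: [1.3, -0.5, -0.3]
opening: 0.0701
grasp_force: 0.0
```

>>> drive_tool([
  [[0.046,0.109,0,-23],[0.046,0.109,0,-23],[0.046,0.109,0,-23],[0.046,0.109,0,-23],[0.046,0.109,0,-23],[0.046,0.109,0,-23]],
])

```text
time: 2.9
eef_pos: [0.5293, 0.1882, 0.232]
ee_rot: [3.141, 0.001, 2.642]
ft_force: [0.2, -0.8, 0.4]
opening: 0.0703
grasp_force: 0.0
```

```bash
cat >> h.py <<'E'
def to(x,y,z,yawdeg):
    o=get_obs(); from scipy.spatial.transform import Rotation as R
    M=R.from_euler("xyz",o["ee_rot"]).as_matrix(); d=M.T@(np.array([x,y,z])-o["eef_pos"])
    t=-((yawdeg-np.degrees(o["ee_rot"][2])+180)%360-180)
    print("at",o["eef_pos"].round(4),np.degrees(o["ee_rot"][2]).round(1),"q",o["q"].round(2),"t",o["time"],"row",d.round(4),round(t,1))
E
python3 - <<'E'
from h import *
p=imaging.get_image("wrist"); save(p,"c")
for t in("butter","chocolate","tin"):
    for d in masks_of(p,t)[:2]:
      P,_=cloud(p,d["region"]); top,r=rect(P); print(t,round(d["confidence"],2),d["extent"],"top",top.round(3),[np.round(x,1) for x in r])
to(.529,.192,.014,152)
E
```

```text
chocolate 0.9 [177.2, 130.6, 218.8, 204.0] top 0.043 [array([471.7, 115.3]), array([38. , 80.5]), np.float64(55.1)]
tin 0.84 [336.8, 306.1, 359.9, 349.1] top 0.061 [array([642. , 201.1]), array([ 21.5, 237. ]), np.float64(79.3)]
tin 0.61 [294.9, 314.3, 314.5, 341.6] top 0.034 [array([733.6, 123.8]), array([25.9, 26.7]), np.float64(61.0)]
at [0.5295 0.1888 0.2317] 151.4 q [0.34 0.36 0.18 1.38 0.   0.84] t 3.1 row [0.002  0.0025 0.2177] -0.6
```

View pics/c.png

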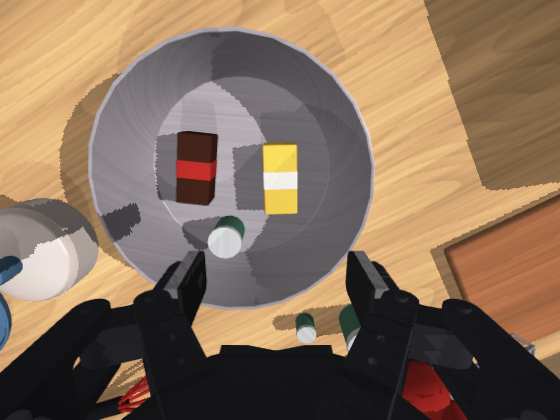

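The wrist picture shows the butter at about (280,179), upright in the frame and lined up with the fingers. The network missed it, so I'll measure it by colour.

```bash
python3 - <<'E'
from h import *
p=imaging.get_image("wrist"); m=np.zeros((420,560),bool); m[138:220,258:304]=1
P,_=cloud(p,m); P=P[(P[:,2]>.036)&(P[:,2]<.048)]
print(rect(P)); to(.529,.193,.014,152)
E
```

```text
(np.float64(0.04309272272726481), ((528.4804077148438, 194.38543701171875), (38.54884338378906, 79.97262573242188), 62.784576416015625))
at [0.5294 0.1889 0.2316] 151.5 q [0.34 0.36 0.18 1.38 0.   0.84] t 3.15 row [0.0024 0.0033 0.2176] -0.5
```

>>> drive_tool([
  [[0.003,0.004,0.05,-1],[0.003,0.004,0.1,-1],[0.003,0.004,0.14,-1],[0.003,0.004,0.17,-1],[0.003,0.004,0.19,-1],[0.003,0.004,0.205,-1],[0.003,0.004,0.217,-1],[0.003,0.004,0.217,-1],[0.003,0.004,0.217,-1]],
])

```text
time: 4.28
eef_pos: [0.5294, 0.1945, 0.0151]
ee_rot: [3.141, 0.001, 2.662]
ft_force: [-0.1, 0.6, 1.5]
opening: 0.0696
grasp_force: 0.0
```

>>> drive_tool([
  [[0,0,0,0],[0,0,0,0],[0,0,0,0],[0,0,0,0],[0,0,0,0],[0,0,0,0]],
], gripper=0.03, newtons=40)

```text
time: 5.03
eef_pos: [0.5294, 0.1945, 0.0151]
ee_rot: [3.14, 0.001, 2.662]
ft_force: [-0.7, 0.8, 5.8]
opening: 0.0373
grasp_force: 42.2
```

>>> drive_tool([
  [[0,0,-0.02,0],[0,0,-0.05,0],[0,0,-0.09,0],[0,0,-0.135,0],[0,0,-0.175,0],[0,0,-0.205,0],[0,0,-0.22,0],[0,0,-0.22,0],[0,0,-0.22,0]],
])

```text
time: 6.15
eef_pos: [0.5278, 0.194, 0.2324]
ee_rot: [-3.139, -0.002, 2.662]
ft_force: [-0.9, 0.4, -1.6]
opening: 0.0376
grasp_force: 41.5
```

```bash
python3 - <<'E'
from h import *
to(.477,-.32,.2,152.5)
E
```

```text
at [0.5278 0.194  0.2324] 152.5 q [ 0.35  0.37  0.18  1.39 -0.    0.83] t 6.15 row [-0.1923 -0.4793  0.0331] 0.0
```

>>> drive_tool([
  [[-0.01,-0.025,0,0],[-0.03,-0.075,0,0],[-0.05,-0.125,0,0],[-0.072,-0.18,0,0],[-0.094,-0.235,0,0],[-0.116,-0.29,0,0],[-0.138,-0.345,0,0],[-0.16,-0.4,0,0],[-0.18,-0.45,0,0],[-0.192,-0.479,0,0]],
])

```text
time: 7.4
eef_pos: [0.4764, -0.3215, 0.232]
ee_rot: [3.142, -0.003, 2.659]
ft_force: [0.3, 0.4, -2.1]
opening: 0.0368
grasp_force: 41.4
```

>>> drive_tool([
  [[0,0,0,0],[0,0,0,0],[0,0,0,0],[0,0,0,0]],
])

```text
time: 7.9
eef_pos: [0.4782, -0.3182, 0.2344]
ee_rot: [3.142, -0.0, 2.663]
ft_force: [-0.5, 0.6, -0.8]
opening: 0.0373
grasp_force: 41.4
```

```bash
python3 - <<'E'
from h import *
p=imaging.get_image("wrist"); save(p,"d")
for t in("dish","butter"):
    for d in masks_of(p,t)[:2]:
      P,_=cloud(p,d["region"]); print(t,round(d["confidence"],2),d["extent"],P.mean(0).round(3),rect(P))
to(.478,-.32,.019,152.5)
E
```

```text
dish 0.89 [205.4, 109.3, 342.5, 221.8] [ 0.454 -0.307  0.008] (np.float64(0.013130108459591238), ((465.3650817871094, -312.5289001464844), (167.11131286621094, 139.52133178710938), 63.22749328613281))
butter 0.83 [227.9, 179.8, 322.5, 351.5] [ 0.469 -0.313  0.26 ] (np.float64(0.2620210901053382), ((475.11627197265625, -315.981201171875), (38.30647277832031, 74.45376586914062), 62.77304458618164))
butter 0.58 [370.9, 17.2, 497.0, 145.5] [ 0.456 -0.131  0.06 ] (np.float64(0.0676212566712476), ((461.2117004394531, -120.36546325683594), (93.75713348388672, 90.58267974853516), 68.2130355834961))
at [ 0.4781 -0.3187  0.2345] 152.6 q [-0.59  0.39  0.22  1.4   0.   -0.11] t 8.05 row [-0.0004 -0.0012  0.2155] 0.1
```

View pics/d.png

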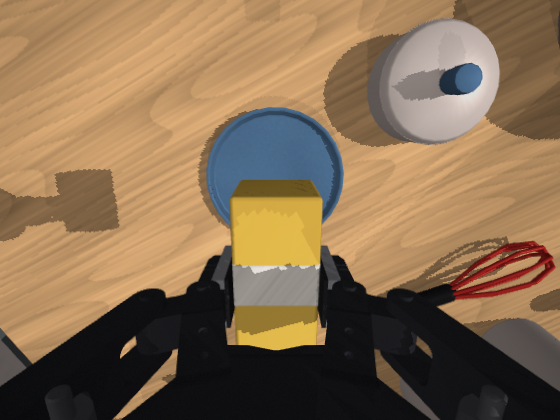

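The butter is held by its band and hangs level. The dish is below it at about (275,175). Lowering now.

>>> drive_tool([
  [[0,-0.001,0.03,0],[0,-0.001,0.08,0],[0,-0.001,0.125,0],[0,-0.001,0.16,0],[0,-0.001,0.185,0],[0,-0.001,0.2,0],[0,-0.001,0.209,0],[0,-0.001,0.214,0],[0,-0.001,0.217,0],[0,-0.001,0.217,0]],
])

```text
time: 9.3
eef_pos: [0.4777, -0.3203, 0.0178]
ee_rot: [-3.141, 0.001, 2.662]
ft_force: [-1.2, 0.4, -1.2]
opening: 0.0376
grasp_force: 41.5
```

>>> drive_tool([
  [[0,0,0,0],[0,0,0,0],[0,0,0,0],[0,0,0,0]],
], gripper=0.065)

```text
time: 9.8
eef_pos: [0.4775, -0.3202, 0.0175]
ee_rot: [-3.142, 0.0, 2.662]
ft_force: [0.2, 0.2, 0.4]
opening: 0.0649
grasp_force: 0.0
```

>>> drive_tool([
  [[0,0,-0.02,0],[0,0,-0.06,0],[0,0,-0.11,0],[0,0,-0.16,0],[0,0,-0.21,0],[0,0,-0.22,0],[0,0,-0.22,0]],
])

```text
time: 10.68
eef_pos: [0.4777, -0.3203, 0.2378]
ee_rot: [-3.141, 0.001, 2.662]
ft_force: [-0.0, -0.2, 0.3]
opening: 0.0649
grasp_force: 0.0
```

```bash
python3 - <<'E'
from h import *
ps=[imaging.get_image("top"),imaging.get_image("wrist")]
cv2.imwrite("pics/e.png",np.vstack([cv2.resize(p["img"],(400,300)) for p in ps])[...,::-1])
for p in ps:
  for t in("dish","butter","lid"):
    for d in masks_of(p,t)[:2]:
      P,_=cloud(p,d["region"]); print(t,round(d["confidence"],2),d["extent"],rect(P))
      if t=="lid":
        Q=P[(P[:,2]>.08)&(P[:,2]<.12)]; print(" knob",len(Q),Q.mean(0),Q.max(0),Q.min(0))
to(.462,-.119,.23,152.5)
E
```

```text
dish 0.98 [372.8, 252.1, 448.1, 326.6] (np.float64(0.012428038885740601), ((475.87005615234375, -319.515869140625), (165.84759521484375, 160.8604278564453), 42.45524215698242))
butter 0.66 [393.7, 265.2, 426.6, 306.3] (np.float64(0.04606554582207016), ((477.6961975097656, -321.73284912109375), (39.43517303466797, 79.64476776123047), 62.22282791137695))
lid 0.68 [290.2, 268.3, 350.9, 328.8] (np.float64(0.06691814665593944), ((463.29351806640625, -118.23335266113281), (95.34464263916016, 91.2624282836914), 32.46351623535156))
 knob 142 [ 0.46095915 -0.11932933  0.09556438] [ 0.47283527 -0.10737752  0.10035572] [ 0.44925747 -0.13123562  0.08205577]
dish 0.94 [206.4, 108.1, 343.9, 242.2] (np.float64(0.013233698011465789), ((478.13525390625, -319.2568054199219), (167.43028259277344, 167.55300903320312), 74.52265167236328))
dish 0.75 [347.5, 241.9, 554.0, 329.2] (np.float64(0.05199702885785954), ((635.7186279296875, -185.13095092773438), (310.9969482421875, 78.11174774169922), 42.98719787597656))
butter 0.85 [260.6, 144.8, 293.2, 219.2] (np.float64(0.04503984608271377), ((476.9596862792969, -319.2172546386719), (37.96498107910156, 79.0701675415039), 61.89810562133789))
lid 0.86 [371.1, 17.2, 499.8, 143.2] (np.float64(0.06765589635307294), ((461.4903564453125, -119.50353240966797), (91.1953125, 89.73271942138672), 33.654205322265625))
 knob 930 [ 0.46099748 -0.12248835  0.0941633 ] [ 0.47446935 -0.10621503  0.09925385] [ 0.44944357 -0.1324898   0.08005746]
at [ 0.4771 -0.3199  0.2363] 152.5 q [-0.59  0.39  0.23  1.41  0.   -0.11] t 11.075 row [0.1061 0.1712 0.0065] 0.0
```

View pics/e.png

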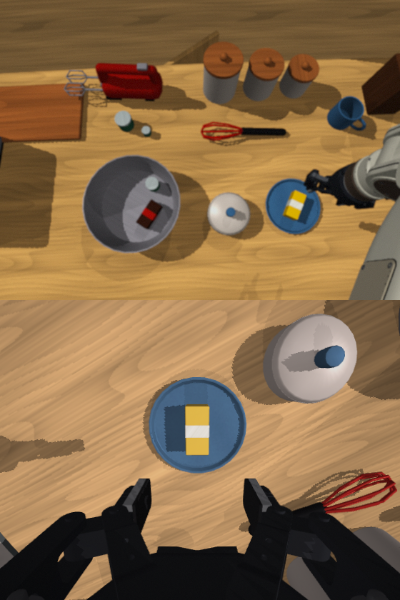

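The butter lies flat and centred in the dish, at wrist-view (197,430) in the lower half of the picture. The lid's knob is at (0.461,-0.119), so I'll go there next.

>>> drive_tool([
  [[0.03,0.05,0,0],[0.06,0.1,0,0],[0.09,0.145,0,0],[0.106,0.171,0,0],[0.106,0.171,0,0],[0.106,0.171,0.04,0],[0.106,0.171,0.08,0],[0.106,0.171,0.1,0],[0.106,0.171,0.1,0],[0.106,0.171,0.1,0]],
])

```text
time: 12.32
eef_pos: [0.4631, -0.1203, 0.1381]
ee_rot: [3.141, 0.001, 2.661]
ft_force: [0.4, -0.3, 0.2]
opening: 0.0654
grasp_force: 0.0
```

```bash
python3 - <<'E'
from h import *
to(.4612,-.1195,.072,152.5)
E
```

```text
at [ 0.4631 -0.1203  0.1381] 152.4 q [-0.25  0.26 -0.22  1.09 -0.    0.23] t 12.325 row [ 0.0022 -0.0002  0.0661] -0.1
```

>>> drive_tool([
  [[0.002,0,0.02,0],[0.002,0,0.04,0],[0.002,0,0.055,0],[0.002,0,0.063,0],[0.002,0,0.065,0],[0.002,0,0.065,0]],
])

```text
time: 13.08
eef_pos: [0.4612, -0.1188, 0.073]
ee_rot: [3.141, 0.001, 2.662]
ft_force: [0.1, 0.1, 0.0]
opening: 0.0651
grasp_force: 0.0
```

>>> drive_tool([
  [[0,0,0,0],[0,0,0,0],[0,0,0,0],[0,0,0,0],[0,0,0,0],[0,0,0,0],[0,0,0,0]],
], gripper=0.015, newtons=60)

```text
time: 13.95
eef_pos: [0.4609, -0.1188, 0.0729]
ee_rot: [-3.142, 0.001, 2.662]
ft_force: [-1.2, 0.5, 6.0]
opening: 0.0238
grasp_force: 59.1
```

>>> drive_tool([
  [[0,0,-0.01,0],[0,0,-0.025,0],[0,0,-0.045,0],[0,0,-0.065,0],[0,0,-0.085,0],[0,0,-0.1,0],[0,0,-0.11,0],[0,0,-0.11,0],[0,0,-0.11,0]],
])

```text
time: 15.08
eef_pos: [0.46, -0.1184, 0.1816]
ee_rot: [-3.141, -0.001, 2.662]
ft_force: [0.1, -0.6, -3.0]
opening: 0.0238
grasp_force: 59.1
```

```bash
python3 - <<'E'
from h import *
p=imaging.get_image("wrist"); save(p,"f")
to(.4770,-.3195,.2,152.5)
E
```

```text
at [ 0.46   -0.1184  0.1815] 152.5 q [-0.25  0.22 -0.15  1.2   0.    0.23] t 15.125 row [-0.1079 -0.1705 -0.0186] 0.0
```

View pics/f.png

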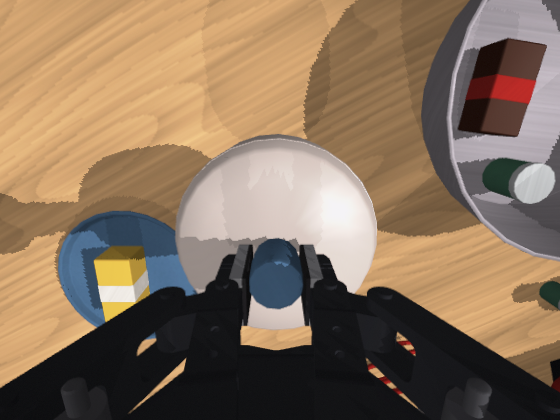

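The lid hangs upright from its knob, which the fingers hold at about (277,275). I'll carry it over the dish.

>>> drive_tool([
  [[-0.006,-0.009,0,0],[-0.018,-0.028,0,0],[-0.032,-0.05,0,0],[-0.046,-0.073,0,0],[-0.06,-0.095,0,0],[-0.075,-0.118,0,0],[-0.09,-0.142,0,0],[-0.1,-0.158,0,0],[-0.106,-0.167,0,0],[-0.108,-0.1705,0,0]],
])

```text
time: 16.38
eef_pos: [0.4776, -0.32, 0.182]
ee_rot: [3.141, -0.001, 2.661]
ft_force: [-0.5, 0.3, -2.9]
opening: 0.0239
grasp_force: 59.1
```

>>> drive_tool([
  [[0,0,0,0],[0,0,0,0],[0,0,0,0],[0,0,0.02,0],[0,0,0.035,0],[0,0,0.045,0],[0,0,0.045,0],[0,0,0.045,0]],
])

```text
time: 17.38
eef_pos: [0.478, -0.3199, 0.1378]
ee_rot: [-3.142, 0.001, 2.662]
ft_force: [0.5, 0.5, -2.3]
opening: 0.0238
grasp_force: 59.1
```

```bash
python3 - <<'E'
from h import *
p=imaging.get_image("wrist"); save(p,"g")
for t in("dish","lid"):
    for d in masks_of(p,t)[:2]:
      P,_=cloud(p,d["region"]); print(t,round(d["confidence"],2),d["extent"],rect(P))
to(.4770,-.3195,.080,152.5)
E
```

```text
dish 0.8 [181.0, 103.5, 367.2, 189.9] (np.float64(0.014062436362602005), ((437.24822998046875, -297.8089294433594), (167.1719512939453, 75.48760223388672), 62.3336067199707))
lid 0.66 [176.8, 133.6, 377.2, 326.9] (np.float64(0.15234361511246286), ((479.2684631347656, -318.406982421875), (51.841407775878906, 25.20766258239746), 70.30931091308594))
at [ 0.4781 -0.32    0.138 ] 152.5 q [-0.59  0.44  0.04  1.17  0.   -0.11] t 17.525 row [ 0.0013 -0.      0.058 ] -0.0
```

View pics/g.png

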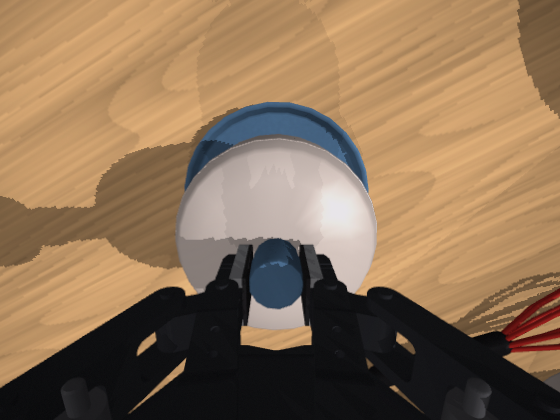

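The lid, at about (277,230), is centred sideways over the dish and level. I'll lower it slowly.

>>> drive_tool([
  [[0.001,0,0.015,0],[0.001,0,0.028,0],[0.001,0,0.038,0],[0.001,0,0.045,0],[0.001,0,0.05,0],[0.001,0,0.054,0],[0.001,0,0.057,0],[0.001,0,0.0585,0],[0.001,0,0.0585,0]],
])

```text
time: 18.65
eef_pos: [0.4769, -0.3193, 0.079]
ee_rot: [-3.142, 0.001, 2.662]
ft_force: [-0.3, -0.5, -2.6]
opening: 0.0238
grasp_force: 59.2
```

>>> drive_tool([
  [[0,0,0.0007,0],[0,0,0.0015,0],[0,0,0.0015,0],[0,0,0.0015,0]],
])

```text
time: 19.15
eef_pos: [0.477, -0.3194, 0.0789]
ee_rot: [-3.141, 0.001, 2.662]
ft_force: [-2.5, 2.3, 6.9]
opening: 0.024
grasp_force: 60.2
```

Contact: the lid rests on the dish floor at the expected height. Releasing it and backing off.

>>> drive_tool([
  [[0,0,-0.001,0],[0,0,-0.001,0],[0,0,-0.001,0],[0,0,-0.001,0],[0,0,-0.001,0]],
], gripper=0.07)

```text
time: 19.77
eef_pos: [0.4768, -0.3192, 0.0782]
ee_rot: [-3.142, -0.0, 2.662]
ft_force: [0.1, -0.4, 0.4]
opening: 0.0699
grasp_force: 0.0
```

>>> drive_tool([
  [[0,0,-0.02,0],[0,0,-0.06,0],[0,0,-0.11,0],[0,0,-0.16,0],[0,0,-0.16,0],[0,0,-0.16,0],[0,0,-0.16,0]],
])

```text
time: 20.65
eef_pos: [0.4759, -0.3186, 0.2364]
ee_rot: [3.141, -0.004, 2.662]
ft_force: [0.5, 0.2, -0.5]
opening: 0.0701
grasp_force: 0.0
```

```bash
python3 - <<'E'
from h import *
p=imaging.get_image("wrist"); save(p,"i")
for t in("dish","lid"):
    for d in masks_of(p,t)[:1]:
      P,_=cloud(p,d["region"]); print(t,round(d["confidence"],2),d["extent"],rect(P))
      if t=="lid":
        Q=P[(P[:,2]>.09)]; print(" knob",Q.mean(0),np.percentile(Q[:,2],95))
E
```

```text
dish 0.63 [206.7, 111.0, 343.1, 243.1] (np.float64(0.01425611512556837), ((478.03448486328125, -319.15338134765625), (167.82835388183594, 166.81527709960938), 46.02903366088867))
lid 0.65 [220.9, 130.0, 331.1, 238.6] (np.float64(0.07329773347490258), ((478.6981506347656, -319.1593017578125), (92.22900390625, 91.6866226196289), 67.96664428710938))
 knob [ 0.47725677 -0.31893454  0.10209385] 0.10398102090333369
```

View pics/i.png

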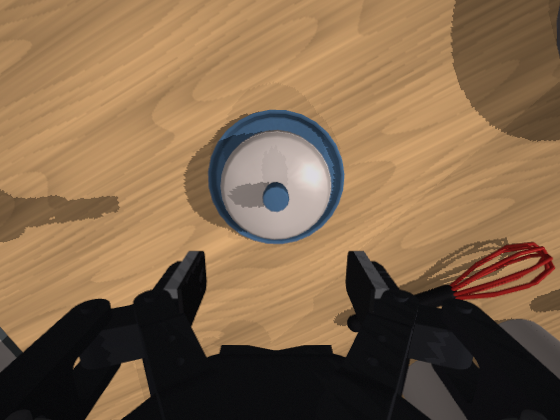

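The lid, at about (276,185), sits inside the dish's rim, concentric to about 1 mm. Its top is at 0.104 m, which matches it resting on the dish floor. Handing in.

```bash
python3 -c "
from rig import ctrl
print(ctrl.job_done())"
```

```text
the job is handed in; nothing more can be done
None
```

I handed the job in at about 21 s: the butter lies flat in the middle of the dish, the lid sits over it inside the rim about 1 mm off centre, and the chocolate and tin are still in the bowl; the judge's verdict was not shown.

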